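# Spin the index wheel and brake it on its mark

### The arm

A 6-joint arm with a two-finger parallel gripper is mounted at the origin on the work surface. World frame = base frame: x ahead of the robot, y to its left, z up, the work surface at z = 0. Lengths are in mm, angles in rad, forces in N, time in s.
With the tool pointing down it reaches from about 350 to 875 mm from the base axis. Payload 15.5 kg.
Tool frame: the origin (TCP) lies at the very end of the fingers, on their centre line; the grasp point (between the pads) lies 19 mm behind it; z points along the fingers, y is the line along which they close (so a half turn about z gives the same grasp; the last joint's range is limited). The gripper opens to 85 mm and grips with 20 to 120 N. Pads are 22 mm wide; open, the fingers measure 114 mm over their backs; the gripper's body (76 mm by 85 mm) begins 54 mm behind the grasp point. The pads swing forward as they close: fully open they stand 13 mm farther back than shut.
Start: joints at [1.038, 0.494, 1.345, -0, 1.302, -0.096], TCP at [264.397, 566.322, 231.277] pointing down, gripper open.
Joint ranges: [-2.91, 2.91], [-0.82, 2.16], [0.22, 2.67], [-1.22, 4.37], [0.12, 2.79], [-3.08, 3.08]. Speed limits (rad/s): [1.89, 1.89, 2.57, 3.01, 3.01, 3.01].

### API

Orientations are given as a rotation vector (axis times angle).
In Python, from station import sensors, viewer, job_done gives the robot as it stands.
- The arm moves only by the tool carry_out, never from a script. Its argument "deltas" is a list that holds one entry, the list of rows, each a list of 5 numbers: the gripper's target within -1 to 1 (shut at 1, half-way at 0, fully open at -1), then the shift along the tool's x, y, z each as a share of 0.06 m, from -1 to 1, then the turn about the tool's z as a share of 0.1 rad, from -1 to 1. A call has 1 to 12 rows; each row shifts and turns the commanded pose from where the row before left it, along the tool's axes as they then stand; what a row does not reach is not made up. A row lasts 1/8 s, in which the tool goes at most 62.5 mm and 10.7 degrees, less where a joint would pass 70% of its speed; a pose out of reach is approached as far as the arm can. A call with a number of a shift or a turn outside -1 to 1 is refused whole. A call with a gripper value outside its range is refused whole. The fingers move at their own pace and stop on an object; the grip force is fixed at half the most. Time passes only in rows, so rows that do not move let the fingers close. It gives the time, the measured TCP pose, the force, the opening and the grip force at its end, in the units of the state.
- sensors.sense(): the state, without advancing time (a new reading comes with each control period).
- viewer.read_camera(name): name is "scene" or "top" or "wrist"; returns the picture (420x560x3 uint8, red, green, blue); there is no depth.
- viewer.calibration(name): a dict with "camera_matrix" (3x3 intrinsics, pixels), "k1" (the pictures are not rectified: a ray, as slopes to the right and down, at radius r is drawn at 1 + k1 r^2 times it, then the intrinsics apply), "rvec" (rotation vector, rad) and "tvec" (3), from world to camera coordinates, as OpenCV has them; the wrist camera has in their place "hand_eye" (4x4, takes a point from camera to tool coordinates, whose origin is the TCP and whose axes are the flange's). Camera axes: x right, y down, z forward; pixel columns grow to the right and rows downward; lengths in mm; the calibration is good to about 2 mm. A picture is of the moment at which its call begins: read the wrist's pose just before it. calibration takes no time and is no camera call.
- job_done(): hands the job in; it is judged then, once.
Trained networks look in the newest picture that a camera, given by its name, has taken for a name from the list of things; names that differ only in an ending like _2 or _b are one class to them, and where a whole thing is asked for, a point or a joint stands for the part that bears it (a point fixed in the world has none). Each returns a list of dicts, best first, with "conf" (0 to 1); they miss things now and then, are a little off and sometimes report something else, mostly with a low value. They report only what shows in the picture. A call takes as long as a camera call.
- viewer.outline_of(camera, name): "mask" (420x560 bool, what is visible of it) and "point" ([row, column] in pixels, amid what is visible of it).
The state is a dict: "time_s": time; "joint_pos": joint angles; "qd": joint speeds; "joint_efforts": joint torques, N m; "ee_pos": TCP position; "orientation": TCP orientation; "wrist_force": force on the tool from outside, world axes, zero at the start; "moment": the same for the moment, N m; "gripper_width": opening from 0.0 (shut) to 1.0 (fully open); "gripper_force": force on a finger pad.
Only numpy, scipy, OpenCV 4.12 (cv2) and the standard library are available. Lean on these libraries where they do the work, as an engineer would, in place of code of your own. Each camera call takes 0.05 s, during which the arm holds its last target. There are 200 camera calls.

### The job

Check that the joiner's index wheel runs free: flick one of its pegs with a fingertip so that the wheel spins on briskly by itself, untouched, for a good two seconds. While it is still turning, brake it with a fingertip pressed on its flat wooden face and hold it there, stopped, for about half a second with the steel nose on its rim in line with the fixed pointer (easing it the last bit round under the finger is fine); then let go and leave it standing there. Do not touch the newel cap in the middle, do not grasp anything, and leave everything else on the bench where it lies.

Things in the scene. Friction and masses are not known exactly. Their poses are not given: they have to be found in the camera images.
- wheel (a joint): turning angle of the index wheel about its vertical axis, rad, growing counter-clockwise seen from above, without end either way (it counts on past a full turn). The wheel with its load weighs about 0.75 to 1.05 kg; left alone it coasts for several seconds, losing about 0.2 to 0.5 rad/s each second, and stays where it is stopped
- spindle (a joint): how far the sprung wheel is pressed down, m, from 0 (free) to 0.010
- hub (a point): the wheel's axis at the height of its flat top face, 55 mm above the bench; the spindle is sprung, so that a press lowers wheel and face (6 mm at about 6 to 9 N, stop at 10 mm) and they rise again when let go. The wheel is a pale wooden disc 240 mm across, 25 mm thick, lying level on a free bearing on a grey base board (290 x 500 x 18 mm). Outside the pegs the face is a bare flat band from 75 to 120 mm from the axis
- nose_tip (a point): the mark: outermost tip of the pointed steel nose on the wheel's rim, 137 mm from the axis, level with the top face; it is midway between two pegs and a steel line is let into the face behind it. It goes round with the wheel
- pointer_tip (a point): tip of the fixed steel arrow on its grey stand outside the wheel, pointing at the axis, 141 mm from it and 55 mm above the bench; with the nose in line, the two tips stand 4 mm apart. The stand is 50 mm tall with its block from 162 to 194 mm from the axis
- cap_foot (a point): middle of the foot of the turned dark newel cap screwed on the middle of the wheel, 56 mm across, 49 mm tall (its top 104 mm above the bench). Freshly finished: not to be touched
- peg0_top (a point): centre of the top end of one of three upright wooden pegs on the wheel, 60 degrees counter-clockwise of the nose: 14 mm thick, standing 30 mm up from the top face, 68 mm from the axis. It goes round with the wheel
- peg1_top (a point): centre of the top end of one of three upright wooden pegs on the wheel, opposite the nose: 14 mm thick, standing 30 mm up from the top face, 68 mm from the axis. It goes round with the wheel
- peg2_top (a point): centre of the top end of one of three upright wooden pegs on the wheel, 60 degrees clockwise of the nose: 14 mm thick, standing 30 mm up from the top face, 68 mm from the axis. It goes round with the wheel
- offcut: a small square pine offcut, 45 x 45 x 32 mm, lying on the jig's base board beside the wheel; loose, a bystander. Origin at the middle of its underside
- tape: a black tape measure case, 58 x 58 x 30 mm, lying on the base board on the other side of the wheel; loose, a bystander. Origin at the middle of its underside
- hammer: a claw hammer lying on the bench; loose, a bystander. Origin at its middle, underside
- driver: a wooden-handled screwdriver lying on the bench; loose, a bystander. Origin at its middle, underside
- glue: a white glue bottle, 60 mm across, 160 mm tall, standing on the bench; loose, a bystander. Origin at the middle of its underside
- mug: a white mug, 80 mm across, 90 mm tall, standing on the bench; loose, a bystander. Origin at the middle of its underside
- sparecap: a spare turned pine newel cap, 68 mm across, 66 mm tall, standing on the bench; loose, a bystander. Origin at the middle of its underside

How it is judged (in metres and radians):
On the way, in this order (a step that is already met when the one before it is completed fails the run):
1. the wheel spins by itself, touched by nothing, faster than 1.2 rad/s for 1.5 s on end ((velocity of joint wheel above 1.2 rad/s or velocity of joint wheel below -1.2 rad/s) and contact force between wheel and anything else below 0.05 N), for 1.5 s.
2. a fingertip presses on the wheel's flat disc while it still turns faster than 0.15 rad/s ((velocity of joint wheel above 0.15 rad/s or velocity of joint wheel below -0.15 rad/s) and contact force between the fingers and wheel_c0 above 0.2 N).
3. the wheel stands still under the fingertip for 0.3 s, nose within 14 mm of the pointer tip (velocity of joint wheel between -0.1 and 0.1 rad/s and horizontal distance between nose_tip and pointer_tip below 0.014 m and contact force between the fingers and wheel_c0 above 0.2 N), for 0.3 s.
At the end, for the whole second after the job is handed in: the wheel stands still (under 0.05 rad/s), let go, with the nose tip within 14 mm (seen from above) of the pointer tip, which is about 5.5 degrees either way (velocity of joint wheel between -0.05 and 0.05 rad/s and horizontal distance between nose_tip and pointer_tip below 0.014 m); the robot touches nothing.
It fails at once if the newel cap is touched (contact force between any of the fingers, the arm and wheel_c5 above 0.5 N).
It fails at once if something else on the bench or the base board is moved more than 20 mm or lifted (distance of any of offcut, tape, hammer, driver, glue, mug, sparecap from where it was at the start of the episode above 0.02 m).
It also fails if it takes over 64 s, if anything falls off the work surface, if the arm or the gripper's body presses on something with over 40 N, if the wrist force passes 120 N, or if a joint passes its speed limit or range.

## Working session

There is one attempt and no reset: what is moved stays moved. The work goes in short steps, Python scripts to look and compute and a tool call to move; the robot and the scene stay as the last step left them, time stands still between calls to the robot, and variables do not carry over. Pictures are saved under pics/ and viewed, at most 10 in all, crops included, and the job is handed in when it is done.

Besides the shell and the picture viewer there is one more tool, called after "Call:" in YAML: its name, and indented under it one key for each argument. carry_out: Moves the arm, as the interface text tells. Shift numbers are shares of 0.06 m and turn numbers shares of 0.1 rad, none past 1 either way. Its arguments: {"type":"object","properties":{"deltas":{"type":"array","items":{"type":"array","items":{"type":"array","items":{"type":"number","minimum":-1,"maximum":1}}}}},"required":["deltas"]}

```bash
mkdir -p pics; ls; cat > h.py <<'E'
import numpy as np, cv2
from station import sensors, viewer, job_done
def ray(cam, rc):
    c=viewer.calibration(cam); K=np.array(c["camera_matrix"],float); k1=c["k1"]
    u=np.array([(rc[1]-K[0,2])/K[0,0],(rc[0]-K[1,2])/K[1,1]]); s=u.copy()
    for _ in range(20): s=u/(1+k1*(s@s))
    d=np.array([s[0],s[1],1.])
    if "hand_eye" in c:
        H=np.array(c["hand_eye"],float); st=sensors.sense(); R=cv2.Rodrigues(np.array(st["orientation"],float))[0]
        return R@H[:3,3]+np.array(st["ee_pos"]), R@H[:3,:3]@d
    R=cv2.Rodrigues(np.array(c["rvec"],float))[0]
    return -R.T@np.array(c["tvec"],float).ravel(), R.T@d
def at(cam,rc,z):
    o,d=ray(cam,rc); return (o+d*(z-o[2])/d[2]).round(1)
def proj(cam,P):
    c=viewer.calibration(cam); K=np.array(c["camera_matrix"],float)
    R=cv2.Rodrigues(np.array(c["rvec"],float))[0]; p=R@np.array(P,float)+np.array(c["tvec"],float).ravel()
    s=p[:2]/p[2]; s=s*(1+c["k1"]*(s@s)); return (K[1,1]*s[1]+K[1,2], K[0,0]*s[0]+K[0,2])
def find(cam,name,z):
    r=viewer.outline_of(cam,name)
    return [(round(x["conf"],2),[round(float(v),1) for v in x["point"]],at(cam,x["point"],z)) for x in r[:2]]
E
python3 - <<'E'
from h import *
s=sensors.sense(); print(s)
a=viewer.read_camera("top"); cv2.imwrite("pics/t1.png",cv2.resize(a[:,:,::-1],(784,588)))
for n,z in [("hub",55),("nose_tip",55),("pointer_tip",55),("cap_foot",55),("peg0_top",85),("peg1_top",85),("peg2_top",85),("offcut",50),("tape",48),("hammer",20),("driver",20),("glue",160),("mug",90),("sparecap",66)]:
    print(n,find("top",n,z))
b=viewer.read_camera("scene"); cv2.imwrite("pics/s1.png",b[:,:,::-1])
print(sensors.sense()["time_s"])
E
```

```text
pics
{'time_s': 0.0, 'joint_pos': array([ 1.03850817e+00,  4.94205619e-01,  1.34614789e+00,  2.30314103e-05,
        1.30249737e+00, -9.54552903e-02]), 'qd': array([-0.00169181, -0.00078428, -0.00037034,  0.00102082, -0.00053207,
        0.00130738]), 'joint_efforts': array([ 2.06673962e-03, -8.82170963e+01, -3.83879757e+01,  6.53519078e-05,
        9.95936600e-03, -1.06848549e-04]), 'ee_pos': array([264.19726826, 566.00782397, 230.68062665]), 'orientation': array([-6.80653228e-01, -3.06655160e+00,  1.86885384e-03]), 'wrist_force': array([ 0.82984027,  0.19733223, -0.33552916]), 'moment': array([-0.03742363, -0.00735055,  0.01308266]), 'gripper_force': 0.0, 'gripper_width': 1.0021627569693272}
hub [(0.64, [198.1, 273.1], array([589.4,  28.2,  55. ]))]
nose_tip [(0.96, [198.5, 273.4], array([588.1,  27.2,  55. ]))]
pointer_tip [(0.43, [150.5, 296.5], array([748.5, -52.1,  55. ])), (0.22, [261.3, 447.5], array([ 373.4, -535.7,   55. ]))]
cap_foot [(0.95, [199.0, 273.9], array([586.4,  25.6,  55. ]))]
peg0_top [(0.79, [201.4, 275.0], array([574.7,  21.5,  85. ]))]
peg1_top [(0.73, [200.2, 276.2], array([578.5,  17.6,  85. ]))]
peg2_top [(0.73, [198.4, 272.8], array([584.6,  28.5,  85. ]))]
offcut [(0.75, [201.2, 210.7], array([582.9, 235.1,  50. ]))]
tape [(0.61, [208.6, 334.7], array([ 552. , -175.3,   48. ]))]
hammer [(0.57, [200.7, 274.2], array([585. ,  25.4,  20. ]))]
driver [(0.73, [259.2, 453.2], array([ 379.5, -567.4,   20. ]))]
glue [(0.88, [192.0, 432.2], array([ 587. , -462.9,  160. ])), (0.74, [271.4, 104.4], array([361.5, 536.4, 160. ]))]
mug [(0.79, [200.2, 138.3], array([584.9, 461.3,  90. ]))]
sparecap [(0.78, [238.2, 462.3], array([ 447.2, -583.5,   66. ]))]
0.8
```

View pics/t1.png

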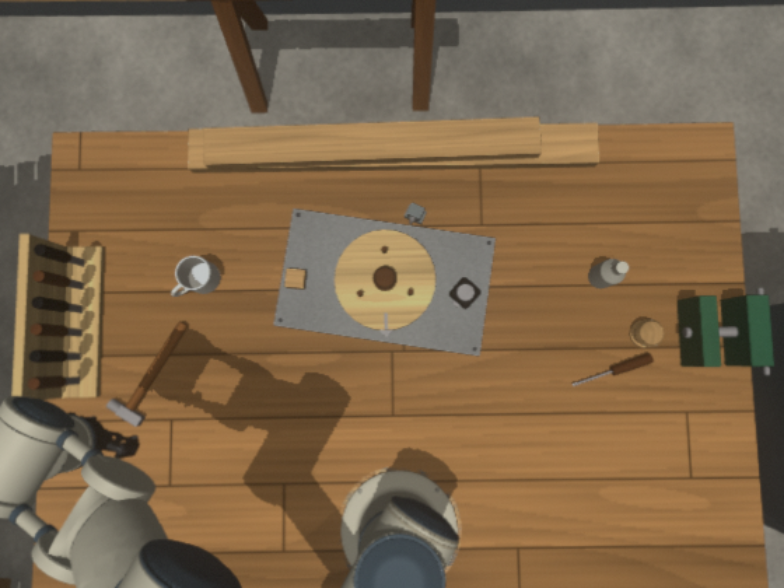

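View pics/s1.png

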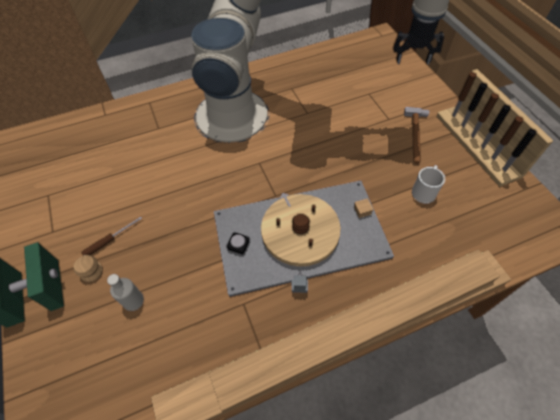

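The top view shows the wheel at about (385,279), with the nose towards the robot at (386,338) and the pointer on the far side at (414,212). The offcut is to the left at (296,278) and the tape to the right at (465,292). In the scene view the area around the wheel is clear. Next I'll refine the hub and pointer positions.

```bash
python3 - <<'E'
from h import *
from scipy.optimize import minimize
th=np.linspace(0,2*np.pi,60)
for cam in ("top","scene"):
    m=viewer.outline_of(cam,"nose_tip")[0]["mask"].astype(np.uint8)
    m=cv2.morphologyEx(m,cv2.MORPH_OPEN,np.ones((7,7)))
    n=np.argwhere(m); hull=cv2.convexHull(n[:,::-1].astype(np.int32))
    M=np.zeros((420*4,560*4),np.uint8); cv2.fillConvexPoly(M,hull*4+2,1)
    def f(p):
        pts=[proj(cam,(p[0]+120*np.cos(t),p[1]+120*np.sin(t),z)) for z in (30,55) for t in th]
        h=cv2.convexHull(np.array([[c+.5,r+.5] for r,c in pts],np.float32)*4).astype(np.int32)
        W=np.zeros_like(M); cv2.fillConvexPoly(W,h,1); return float((W!=M).sum())
    r=minimize(f,[587,25],method="Nelder-Mead",options=dict(initial_simplex=[[587,25],[597,25],[587,35]]))
    print(cam,r.x,r.fun/16, M.sum()/16)
    for nm,z in (("cap_foot",80),("pointer_tip",40)): print(nm,find(cam,nm,z))
R=cv2.Rodrigues(sensors.sense()["orientation"])[0]; print(R.round(3))
a=viewer.read_camera("top")[120:260,190:350,::-1]; cv2.imwrite("pics/t2.png",cv2.resize(a,(800,700))[:600])
E
```

```text
Traceback (most recent call last):
  File "h.py", line 16, in proj
    c=viewer.calibration(cam); K=np.array(c["camera_matrix"],float)
ValueError: time passes only in moves, steps and waits
```

```bash
sed -i 's/viewer.calibration(cam)/cal(cam)/' h.py; cat >> h.py <<'E'
_c={}
def cal(cam):
    if cam not in _c: _c[cam]=viewer.calibration(cam)
    return _c[cam]
E
python3 - <<'E'
from h import *
from scipy.optimize import minimize
th=np.linspace(0,2*np.pi,60)
for cam in ("top","scene"):
    m=viewer.outline_of(cam,"nose_tip")[0]["mask"].astype(np.uint8)
    m=cv2.morphologyEx(m,cv2.MORPH_OPEN,np.ones((7,7)))
    n=np.argwhere(m); hull=cv2.convexHull(n[:,::-1].astype(np.int32))
    M=np.zeros((420*4,560*4),np.uint8); cv2.fillConvexPoly(M,hull*4+2,1)
    def f(p):
        pts=[proj(cam,(p[0]+120*np.cos(t),p[1]+120*np.sin(t),z)) for z in (30,55) for t in th]
        h=cv2.convexHull(np.array([[c+.5,r+.5] for r,c in pts],np.float32)*4).astype(np.int32)
        W=np.zeros_like(M); cv2.fillConvexPoly(W,h,1); return float((W!=M).sum())
    r=minimize(f,[587,25],method="Nelder-Mead",options=dict(initial_simplex=[[587,25],[597,25],[587,35]]))
    print(cam,r.x,r.fun/16, M.sum()/16)
    for nm,z in (("cap_foot",80),("pointer_tip",40)): print(nm,find(cam,nm,z))
R=cv2.Rodrigues(sensors.sense()["orientation"])[0]; print(R.round(3))
a=viewer.read_camera("top")[120:260,190:350,::-1]; cv2.imwrite("pics/t2.png",cv2.resize(a[:120],(800,600)))
E
```

```text
top [583.97971523  21.94405913] 107.125 4052.4375
cap_foot [(0.95, [199.0, 273.9], array([583.2,  25.1,  80. ]))]
pointer_tip [(0.43, [150.5, 296.5], array([752. , -52.6,  40. ])), (0.22, [261.3, 447.5], array([ 373.2, -541.1,   40. ]))]
scene [584.48099446  27.3843962 ] 116.3125 4557.1875
cap_foot [(0.84, [229.3, 299.8], array([606.9,  12.9,  80. ]))]
pointer_tip [(0.49, [281.5, 298.3], array([738.6, -50.2,  40. ]))]
[[-0.906  0.423 -0.   ]
 [ 0.423  0.906 -0.   ]
 [ 0.    -0.    -1.   ]]
```

View pics/t2.png

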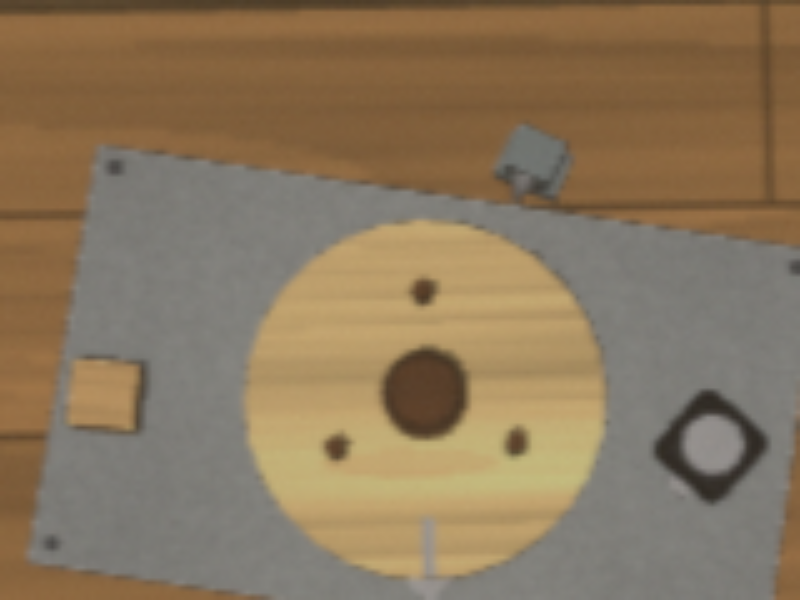

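The crop gives the wheel centre at crop (425,399), the pointer tip at (519,203) and the nose line at (429,520–585). I take the hub as about (584,23). First I square up the tool and close the fingers.

Call:
carry_out:
  deltas:
    - [[1, 0, 0, 0, -0.873], [1, 0, 0, 0, -0.873], [1, 0, 0, 0, -0.873], [1, 0, 0, 0, -0.873], [1, 0, 0, 0, -0.872], [1, -0.3, -0.7, 0, 0], [1, -0.3, -0.7, 0, 0], [1, -0.3, -0.7, 0, 0], [1, -0.3, -0.7, 0, 0], [1, -0.3, -0.7, 0, 0], [1, -0.3, -0.7, 0, 0], [1, 0, 0, 0, 0]]

```text
time_s: 2.7
ee_pos: [373.2, 312.1, 231.5]
orientation: [0.005, 3.141, -0.0]
wrist_force: [-0.1, 0.7, -0.1]
gripper_width: 0.004
gripper_force: 0.0
```

```bash
python3 - <<'E'
from h import *
s=sensors.sense(); print(s["time_s"],s["ee_pos"],s["gripper_width"]);print(cv2.Rodrigues(s["orientation"])[0].round(3))
H=at("top",(199.8,275.1),55); P=at("top",(160.6,293.8),55); print(H,P,np.hypot(*(P-H)[:2]),np.degrees(np.arctan2(*(P-H)[1::-1])))
E
```

```text
2.7 [373.16807521 312.11994587 231.47254562] 0.004343179794853793
[[-1.     0.003  0.   ]
 [ 0.003  1.    -0.   ]
 [-0.    -0.    -1.   ]]
[583.6  21.7  55. ] [714.3 -42.5  55. ] 145.61637957317845 -26.160327279445493
```

Call:
carry_out:
  deltas:
    - [[1, -0.295, -0.617, 0, 0], [1, -0.295, -0.617, 0, 0], [1, -0.295, -0.617, 0, 0], [1, -0.295, -0.617, 0, 0], [1, -0.295, -0.617, 0, 0], [1, -0.295, -0.617, 0, 0], [1, 0, 0, 0.548, 0], [1, 0, 0, 0.548, 0], [1, 0, 0, 0.548, 0], [1, 0, 0, 0.548, 0], [1, 0, 0, 0.5, 0], [1, 0, 0, 0, 0]]

```text
time_s: 4.2
ee_pos: [477.4, 92.6, 68.4]
orientation: [0.0, -3.138, 0.0]
wrist_force: [-0.4, 0.8, 0.1]
gripper_width: 0.002
gripper_force: 0.0
```

```bash
python3 - <<'E'
from h import *
s=sensors.sense(); print(s["time_s"],s["ee_pos"],s["wrist_force"])
b=viewer.read_camera("scene")[160:310,200:400,::-1]; cv2.imwrite("pics/s2.png",cv2.resize(b,(800,600)))
E
```

```text
4.2 [477.42486532  92.60176751  68.40934968] [-0.43332866  0.8435656   0.06082811]
```

View pics/s2.png

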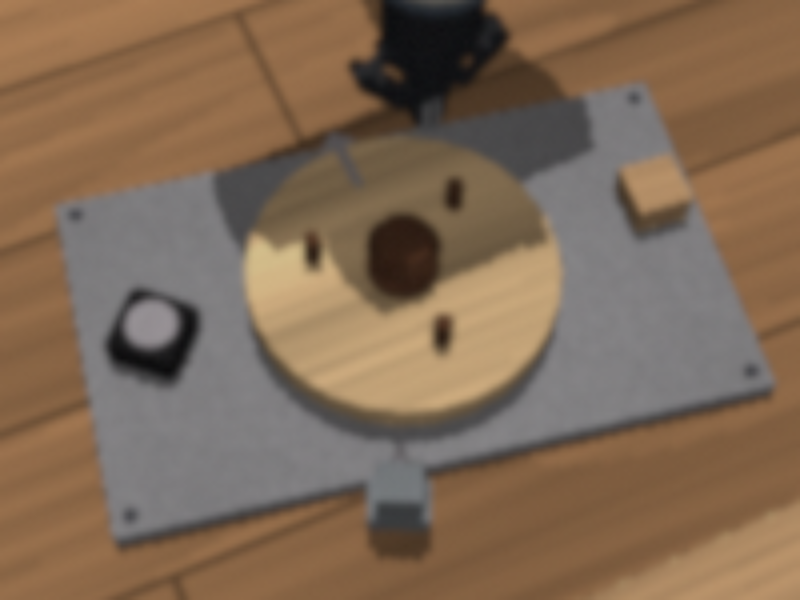

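The closed finger (430,115) is behind the left near peg (455,193), and the path is clear. Flick now.

Call:
carry_out:
  deltas:
    - [[1, -0.3, 0, 0, 0], [1, -0.44, 0, 0, 0], [1, -0.44, 0, 0, 0], [1, -0.44, 0, 0, 0], [1, 0.3, 0.3, -0.9, 0], [1, 0.5, 0, -0.3, 0]]

```text
time_s: 5.0
ee_pos: [529.6, 111.3, 145.6]
orientation: [-0.001, 3.136, 0.001]
wrist_force: [0.2, -0.0, 0.7]
gripper_width: 0.003
gripper_force: 0.0
```

```bash
cat >> h.py <<'E'
HUB=np.array([584.,22.])
def polar(cam,z,img):
    a=np.arange(360); r=np.arange(50,142)
    uv=np.array([[proj(cam,(HUB[0]+q*np.cos(t),HUB[1]+q*np.sin(t),z))[::-1] for t in np.radians(a)] for q in r],np.float32)
    return cv2.remap(img,uv[...,0],uv[...,1],cv2.INTER_LINEAR)
def nose(cam,img):
    p=polar(cam,55,img)[32:66].astype(float)   # r 82..115: wood is yellow, steel line grey
    sat=p.max(2)-p.min(2); rel=(sat/(p.max(2)+1)).mean(0)
    rel=np.convolve(np.r_[rel[-2:],rel,rel[:2]],np.ones(5)/5,"valid"); i=rel.argsort()[:3]
    return i, rel[i].round(2), round(float(np.median(rel)),2)
E
python3 - <<'E'
from h import *
ims=[]
for k in range(4):
    t=sensors.sense()["time_s"]; ims.append((t,[(c,viewer.read_camera(c)) for c in ("scene","top")]))
for t,l in ims:
    for c,i in l: print(t,c,nose(c,i))
print(sensors.sense()["ee_pos"])
a=np.hstack([ims[0][1][0][1][160:310,200:400],ims[3][1][0][1][160:310,200:400]])
b=np.hstack([ims[0][1][1][1][120:270,180:380],ims[3][1][1][1][120:270,180:380]])
cv2.imwrite("pics/sp.png",cv2.resize(np.vstack([a,b])[:,:,::-1],(800,600)))
np.save("ims.npy",np.array([i for _,l in ims for _,i in l]))
E
```

```text
5.0 scene (array([68, 67, 69]), array([0.17, 0.18, 0.19]), 0.38)
5.0 top (array([94, 93, 92]), array([0.13, 0.13, 0.13]), 0.41)
5.1 scene (array([43, 42, 41]), array([0.17, 0.17, 0.2 ]), 0.38)
5.1 top (array([93, 92, 94]), array([0.13, 0.13, 0.13]), 0.41)
5.2 scene (array([17, 18, 16]), array([0.17, 0.18, 0.18]), 0.38)
5.2 top (array([90, 89, 88]), array([0.13, 0.13, 0.13]), 0.4)
5.3 scene (array([352, 351, 353]), array([0.16, 0.16, 0.18]), 0.38)
5.3 top (array([92, 91, 93]), array([0.13, 0.13, 0.13]), 0.4)
[528.13103108 110.04635121 141.51437359]
```

View pics/sp.png

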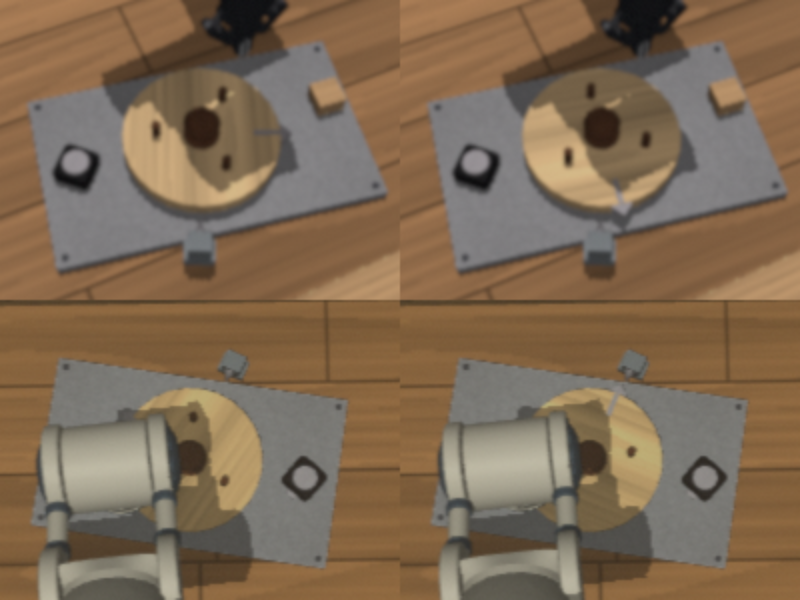

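The wheel spins clockwise at about 4.4 rad/s. In the scene view the nose went from (285,132) to (620,205). I'll move to a hover over the near band and keep measuring.

Call:
carry_out:
  deltas:
    - [[1, 0.23, -0.49, 0, 0], [1, 0.23, -0.49, 0, 0], [1, 0.23, -0.49, 0, 0], [1, 0, 0, 0.4, 0], [1, 0, 0, 0.4, 0], [1, 0, 0, 0.38, 0], [1, 0, 0, 0, 0], [1, 0, 0, 0, 0], [1, 0, 0, 0, 0], [1, 0, 0, 0, 0], [1, 0, 0, 0, 0], [1, 0, 0, 0, 0]]

```text
time_s: 6.9
ee_pos: [486.2, 21.9, 71.1]
orientation: [0.001, 3.141, -0.0]
wrist_force: [-0.4, 0.3, -1.3]
gripper_width: -0.004
gripper_force: 0.0
```

```bash
cat > m.py <<'E'
from h import *
import sys
ims=[]
for k in range(int(sys.argv[1])):
    t=sensors.sense()["time_s"]; ims.append((t,viewer.read_camera("scene")))
for t,i in ims: print(round(t,3),nose("scene",i))
print(sensors.sense()["time_s"],sensors.sense()["ee_pos"])
E
python3 m.py 8
```

```text
6.9 (array([325, 324, 326]), array([0.15, 0.15, 0.17]), 0.38)
6.95 (array([313, 314, 312]), array([0.15, 0.16, 0.16]), 0.38)
7.0 (array([302, 301, 303]), array([0.15, 0.15, 0.17]), 0.38)
7.05 (array([290, 289, 291]), array([0.13, 0.14, 0.15]), 0.38)
7.1 (array([278, 279, 277]), array([0.15, 0.15, 0.18]), 0.38)
7.15 (array([267, 266, 268]), array([0.17, 0.18, 0.18]), 0.38)
7.2 (array([256, 255, 257]), array([0.17, 0.17, 0.19]), 0.38)
7.25 (array([244, 245, 243]), array([0.17, 0.18, 0.18]), 0.38)
7.3 [486.16329939  21.90091497  70.94106852]
```

Call:
carry_out:
  deltas:
    - [[1, 0, 0, 0.05, 0], [1, 0, 0, 0.05, 0], [1, 0, 0, 0.05, 0], [1, 0, 0, 0, 0], [1, 0, 0, 0, 0], [1, 0, 0, 0, 0], [1, 0, 0, 0, 0], [1, 0, 0, 0, 0], [1, 0, 0, 0, 0], [1, 0, 0, 0, 0], [1, 0, 0, 0, 0], [1, 0, 0, 0, 0]]

```text
time_s: 8.8
ee_pos: [486.2, 21.9, 62.0]
orientation: [0.001, 3.142, -0.0]
wrist_force: [-0.3, -0.7, -0.5]
gripper_width: 0.001
gripper_force: 0.0
```

Call:
carry_out:
  deltas:
    - [[1, 0, 0, 0, 0], [1, 0, 0, 0, 0], [1, 0, 0, 0, 0], [1, 0, 0, 0, 0], [1, 0, 0, 0, 0], [1, 0, 0, 0, 0], [1, 0, 0, 0, 0], [1, 0, 0, 0, 0], [1, 0, 0, 0, 0], [1, 0, 0, 0, 0], [1, 0, 0, 0, 0], [1, 0, 0, 0, 0]]

```text
time_s: 10.3
ee_pos: [486.2, 21.9, 62.0]
orientation: [-0.001, -3.142, -0.0]
wrist_force: [-0.4, -0.4, -0.1]
gripper_width: -0.006
gripper_force: 0.0
```

Call:
carry_out:
  deltas:
    - [[1, 0, 0, 0, 0], [1, 0, 0, 0, 0], [1, 0, 0, 0, 0], [1, 0, 0, 0, 0], [1, 0, 0, 0, 0], [1, 0, 0, 0, 0], [1, 0, 0, 0, 0], [1, 0, 0, 0, 0], [1, 0, 0, 0, 0], [1, 0, 0, 0, 0], [1, 0, 0, 0, 0], [1, 0, 0, 0, 0]]

```text
time_s: 11.8
ee_pos: [486.2, 21.9, 62.0]
orientation: [-0.001, -3.142, 0.0]
wrist_force: [0.4, -0.5, 0.6]
gripper_width: 0.002
gripper_force: 0.0
```

Call:
carry_out:
  deltas:
    - [[1, 0, 0, 0, 0], [1, 0, 0, 0, 0], [1, 0, 0, 0, 0], [1, 0, 0, 0, 0], [1, 0, 0, 0, 0], [1, 0, 0, 0, 0], [1, 0, 0, 0, 0], [1, 0, 0, 0, 0], [1, 0, 0, 0, 0], [1, 0, 0, 0, 0], [1, 0, 0, 0, 0], [1, 0, 0, 0, 0]]

```text
time_s: 13.3
ee_pos: [486.2, 21.9, 62.0]
orientation: [-0.001, -3.142, 0.0]
wrist_force: [0.6, -0.5, -0.3]
gripper_width: -0.002
gripper_force: 0.0
```

```bash
python3 m.py 6
```

```text
13.3 (array([179, 178, 177]), array([0.16, 0.17, 0.17]), 0.38)
13.35 (array([179, 178, 279]), array([0.16, 0.16, 0.16]), 0.38)
13.4 (array([273, 179, 178]), array([0.16, 0.16, 0.17]), 0.38)
13.45 (array([179, 178, 267]), array([0.17, 0.17, 0.17]), 0.38)
13.5 (array([260, 261, 179]), array([0.16, 0.17, 0.17]), 0.38)
13.55 (array([254, 179, 178]), array([0.16, 0.17, 0.17]), 0.38)
13.6 [486.14029558  21.91527995  61.93961598]
```

Call:
carry_out:
  deltas:
    - [[1, 0, 0, 0, 0], [1, 0, 0, 0, 0], [1, 0, 0, 0, 0], [1, 0, 0, 0, 0], [1, 0, 0, 0, 0], [1, 0, 0, 0, 0], [1, 0, 0, 0, 0], [1, 0, 0, 0, 0], [1, 0, 0, 0, 0], [1, 0, 0, 0, 0], [1, 0, 0, 0, 0], [1, 0, 0, 0, 0]]

```text
time_s: 15.1
ee_pos: [486.2, 21.9, 62.0]
orientation: [0.001, 3.142, 0.0]
wrist_force: [0.1, -0.9, 0.9]
gripper_width: -0.001
gripper_force: 0.0
```

Call:
carry_out:
  deltas:
    - [[1, 0, 0, 0, 0], [1, 0, 0, 0, 0], [1, 0, 0, 0, 0], [1, 0, 0, 0, 0], [1, 0, 0, 0, 0], [1, 0, 0, 0, 0], [1, 0, 0, 0, 0], [1, 0, 0, 0, 0], [1, 0, 0, 0.2, 0], [1, 0, 0, 0, 0], [1, 0, 0, 0, 0]]

```text
time_s: 16.48
ee_pos: [486.2, 21.9, 49.9]
orientation: [-0.001, -3.141, 0.0]
wrist_force: [-0.8, 0.8, 4.8]
gripper_width: 0.001
gripper_force: 2.3
```

```bash
python3 - <<'E'
from h import *
for k in range(2):
    s=sensors.sense(); i=viewer.read_camera("scene"); print(s["time_s"],nose("scene",i),s["ee_pos"],s["wrist_force"])
cv2.imwrite("pics/b.png",cv2.resize(i[160:310,200:400,::-1],(800,600),interpolation=cv2.INTER_CUBIC))
E
```

```text
16.475 (array([179, 180, 178]), array([0.11, 0.11, 0.11]), 0.38) [486.18594855  21.89340059  49.85508066] [-0.8370228   0.7672868   4.79489315]
16.525 (array([180, 181, 179]), array([0.11, 0.11, 0.11]), 0.38) [486.20345767  21.90156716  49.97750954] [-0.29141465 -0.15439437  4.56914254]
```

View pics/b.png

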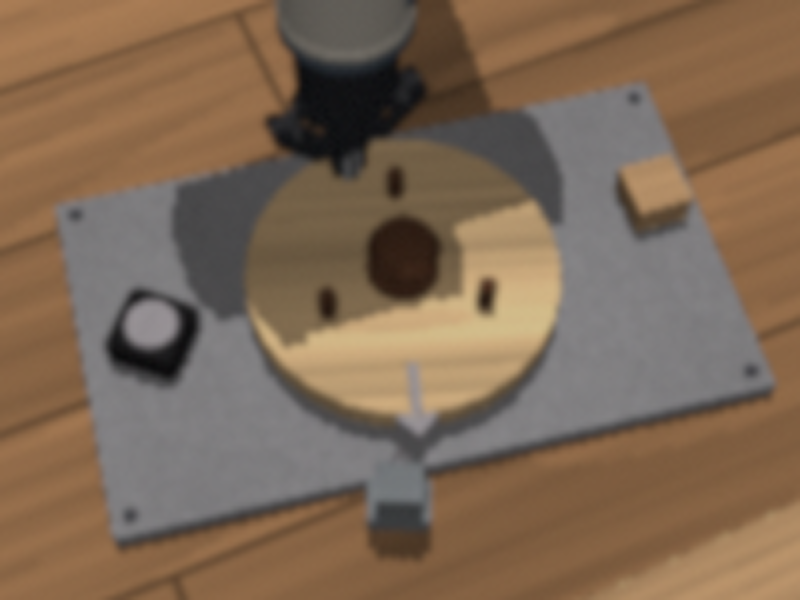

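The nose (415,430) stands a few degrees short of the pointer tip (400,448), held at about 4.7 N. I'll measure the gap exactly.

```bash
python3 - <<'E'
from h import *
for c in ("scene","top"):
    i=viewer.read_camera(c)
    for dz in (55,50):
        p=polar(c,dz,i)
        q=p[32:66].astype(float); rel=((q.max(2)-q.min(2))/(q.max(2)+1)).mean(0)
        a=np.arange(310,360); w=np.clip(np.median(rel)-rel[a]-.06,0,1); w[np.abs(a-a[w.argmax()])>6]=0
        print(c,dz,(w*a).sum()/w.sum())
    if c=="scene": A=cv2.resize(cv2.resize(i[250:290,270:330,::-1],None,fx=8,fy=8,interpolation=cv2.INTER_CUBIC),(480,320))
    else: B=cv2.resize(i[145:185,265:325,::-1],(480,320),interpolation=cv2.INTER_CUBIC)
for an in (-30,-26,-22):
    P=(HUB[0]+141*np.cos(np.radians(an)),HUB[1]+141*np.sin(np.radians(an)),55); print(an,proj("scene",P),proj("top",P))
cv2.imwrite("pics/z.png",cv2.resize(np.hstack([A,B]),(800,267)))
E
```

```text
scene 55 342.2625455462365
scene 50 342.501790974411
top 55 341.68849268365886
top 50 341.8407058932524
-30 (np.float64(269.28209766493205), np.float64(294.24859033496284)) (np.float64(162.9994398729154), np.float64(295.6457285517693))
-26 (np.float64(269.5450320317501), np.float64(297.7277053320772)) (np.float64(161.67566709684473), np.float64(293.0141261216327))
-22 (np.float64(269.5831950171149), np.float64(301.21736603194876)) (np.float64(160.53616908109794), np.float64(290.2969938586403))
```

View pics/z.png

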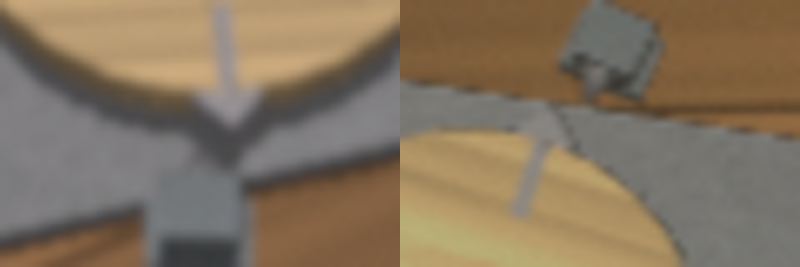

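```bash
python3 - <<'E'
from h import *
def an(p): p=p[:2]-HUB; return round(float(np.degrees(np.arctan2(p[1],p[0]))),1),round(float(np.hypot(*p)))
print("block",an(at("scene",(278.8-.5,299.7-.5),50)),an(at("top",(151.8-.5,296.5-.5),50)))
for c in ("scene","top"):
    viewer.read_camera(c)
    for z in (30,50):
        o=viewer.outline_of(c,"pointer_tip")
        if o: m=np.argwhere(o[0]["mask"]); print(c,o[0]["conf"],len(m),an(at(c,m.mean(0),z)))
w=viewer.read_camera("wrist"); cv2.imwrite("pics/w.png",w[:,:,::-1])
s=sensors.sense(); c=viewer.calibration("wrist"); print(np.array(c["hand_eye"]).round(2))
E
```

```text
block (-24.3, 165) (-24.0, 178)
scene 0.74 263 (-23.8, 172)
scene 0.74 263 (-23.9, 180)
top 0.45 138 (-24.7, 181)
top 0.45 138 (-25.1, 176)
[[  -0.     -0.96   -0.29   73.46]
 [   1.     -0.      0.      0.7 ]
 [  -0.     -0.29    0.96 -142.49]
 [   0.      0.      0.      1.  ]]
```

View pics/w.png

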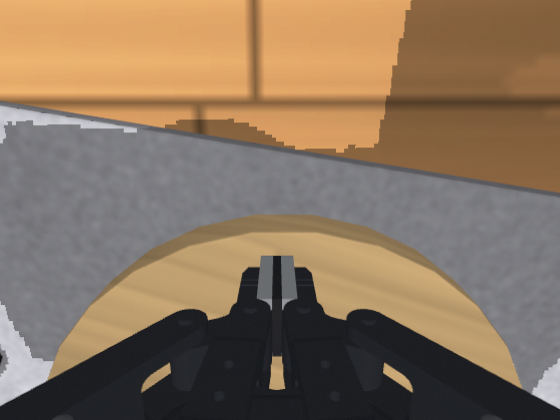

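The wrist view shows the finger on the band but looks away from the pointer. Both fixed cameras put the pointer at about −24.3° and the nose at about −18°, so I ease it 6.4° clockwise under the finger.

Call:
carry_out:
  deltas:
    - [[1, 0, 0.046, 0, 0.28], [1, 0, 0.046, 0, 0.28], [1, 0, 0.046, 0, 0.28], [1, 0, 0.046, 0, 0.28], [1, 0, 0, 0, 0], [1, 0, 0, 0, 0], [1, 0, 0, 0, 0]]

```text
time_s: 17.9
ee_pos: [486.5, 32.9, 49.9]
orientation: [-0.176, -3.136, 0.0]
wrist_force: [-2.0, 0.2, 5.0]
gripper_width: -0.001
gripper_force: 2.4
```

```bash
cat > n.py <<'E'
from h import *
for c in ("scene","top"):
    i=viewer.read_camera(c); p=polar(c,53,i)
    q=p[32:66].astype(float); rel=((q.max(2)-q.min(2))/(q.max(2)+1)).mean(0)
    a=np.arange(310,360); w=np.clip(np.median(rel)-rel[a]-.06,0,1); w[np.abs(a-a[w.argmax()])>6]=0
    print(c,(w*a).sum()/w.sum()-360)
    if c=="scene": A=cv2.resize(i[245:295,260:335,::-1],(600,400),interpolation=cv2.INTER_CUBIC)
    else: B=cv2.resize(i[140:180,260:320,::-1],(600,400),interpolation=cv2.INTER_CUBIC)
import sys
cv2.imwrite(sys.argv[1],cv2.resize(np.hstack([A,B]),(800,267)))
s=sensors.sense(); print(s["time_s"],s["ee_pos"],s["wrist_force"])
E
python3 n.py pics/z2.png
```

```text
scene -23.98041384343992
top -24.42674856066469
18.0 [486.55622427  32.87856056  49.94713629] [-0.66295674 -0.35105266  4.54050759]
```

View pics/z2.png

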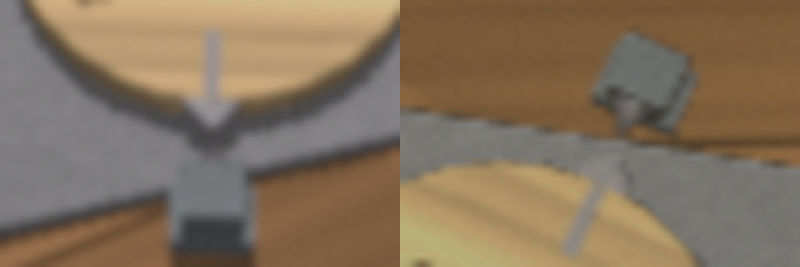

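The nose and pointer line up in both views: scene (212,125)/(210,145), and in the top view the steel line runs straight to the arrow tip. I'll hold a little longer, then lift off.

Call:
carry_out:
  deltas:
    - [[1, 0, 0, 0, 0], [1, 0, 0, 0, 0], [1, 0, 0, 0, 0], [1, 0, 0, -0.1, 0], [1, 0, 0, -0.2, 0], [1, 0, 0, -0.6, 0], [1, 0, 0, -0.8, 0], [1, 0, 0, -0.8, 0], [1, 0, 0, 0, 0], [1, 0, 0, 0, 0]]

```text
time_s: 19.25
ee_pos: [486.3, 33.0, 200.2]
orientation: [0.176, 3.136, 0.0]
wrist_force: [-0.2, -0.2, 0.3]
gripper_width: -0.001
gripper_force: 0.0
```

```bash
python3 n.py pics/z3.png; python3 n.py pics/z4.png
```

```text
scene -23.98037829504443
top -24.35448855527045
19.35 [485.98075863  32.96752534 199.27485011] [ 0.08749008  0.3187694  -1.27544844]
scene -23.98024091761846
top -24.35123180362399
19.45 [486.0644297   32.9660785  199.12024848] [-0.7569628  -1.19546831 -0.14904285]
```

View pics/z4.png

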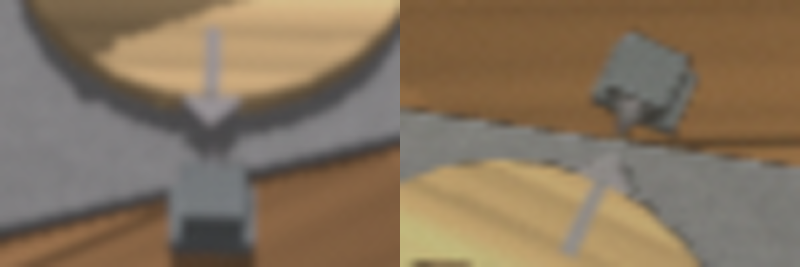

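The wheel stands still with the finger clear. The nose (212,122) is in line with the pointer (210,145).

```bash
python3 -c "
from station import job_done
print(job_done())"
```

```text
the job is handed in; nothing more can be done
None
```

Job handed in, verdict not reported: the wheel was flicked to about 4.4 rad/s and coasted untouched for over 10 s. I braked it on its face, eased it about 6° into line, held it and let go, and it now stands still with the nose at the pointer to within about 1° by the cameras.

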